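Hold an excavated tile flush in the recording frame

TASK

For its record photograph, set the loose terracotta tile gently on the two narrow rails of the recording frame, centred on them, its long sides running along the rails, and let go of it. Then take the wooden spacer out of its rest, slide it upright into the gap between tile and stop blocks, only at the shallow stop where the gap is wide enough, and push the tile with it, firmly but not hard, flush against the aluminium fence. Finish still holding the spacer clear of frame and blocks and pressing the tile with it, fingers off the tile, and leave everything else on the table where it is.

Things in the scene. Friction and masses are not known exactly. Their poses are not given: they have to be found in the camera images.
- tile: Loose terracotta tile 90 (x) x 64 (y) x 16 mm thick, about 0.22 kg, lying flat on the table at the start, clear of other things. Origin at the centre of its underside; x along its long sides. Grip it across its 64 mm.
- spacer: Loose upright bar of pale wood, 15 (x) x 24 (y) x 84 mm tall, about 40 g, standing in its rest with its foot 6 mm above the table. Origin at the centre of its underside, z up along the bar. The upper 68 mm stick out of the rest: grip it across its 15 mm and lift.
- rest: Fixed dark wooden block 50 x 56 x 22 mm tall on the table with a slot 17 x 26 mm, 16 mm deep, that holds the spacer upright. Origin at the centre of its underside; same axes as the spacer at the start.
- frame: Fixed frame. Origin: table level, under the centre of a flush tile; x from stop blocks to fence, away from the robot (yaw within 0.25 rad), y along the fence. Plywood base 8 mm thick, x -100 to 80, y -65 to 65 mm. Two rails along x, 10 mm wide, at y = -18 and 18 mm, x -48 to 45 mm, tops at z = 30 mm: on them the tile's top is at z = 46 mm. Flush: tile centre at x = 0.
- fence: Upright aluminium plate of the frame, 120 mm wide, top 60 mm above the table; its face towards the tile is at x = 45 mm of the frame. Origin at table level in that face, axes as the frame.
- deep_stop: Fixed wooden block at the frame's near end, 43 (x) x 40 (y) mm, top at z = 40 mm, a small steel disc on top. Origin: table level, middle of its near face (frame x = -98, y = -21 or 21 mm, swapped at random with the shallow stop); axes as the frame. Inner face at frame x = -55 mm: 10 mm gap to a flush tile, too narrow for the spacer.
- shallow_stop: Fixed block beside the deep stop, alike but only 25 mm deep in x. Origin: table level, middle of its near face (frame x = -98, y = 21 or -21 mm); axes as the frame. Inner face at frame x = -73 mm: 28 mm gap to a flush tile, where the 15 mm spacer fits; keep its foot clear of the rails, below the tile's top.
- dish_a: Bystander: shallow clear dish, 86 mm across, 14 mm tall, with sorted grains. Origin at its underside. Leave it alone.
- dish_b: Bystander: dish like dish_a. Origin at its underside. Leave it alone.
- dish_c: Bystander: dish like dish_a. Origin at its underside. Leave it alone.
- tub: Bystander: open grey tub, 90 mm across, 58 mm tall. Origin at its underside. Leave it alone.
- phone: Bystander: phone lying flat, 150 x 72 x 9 mm. Origin at its underside. Leave it alone.
- tweezers: Bystander: steel tweezers, 120 mm long, 7 mm tall. Origin at its underside. Leave it alone.
- brush: Bystander: brush 160 mm long, lying. Origin at its underside. Leave it alone.
- spare_block: Bystander: thick block of the same pale wood, lying, 84 x 40 x 34 mm; not the spacer. Origin at its underside. Leave it alone.
Things that resemble listed ones, but are neither listed nor needed, are in the scene too. Several things have the shape of the tile; the one meant has the colours described above.

How it is judged:
On the way, in this order (a step that is already met when the one before it is completed fails the run):
1. the tile lies on both rails, long sides along them, and is let go (z of tile in the frame of frame between 0.027 and 0.033 m and y of tile in the frame of frame between -0.014 and 0.014 m and angle between tile's own z axis and vertical below 0.06 rad and x of tile in the frame of frame between -0.0115 and 0.0015 m and angle between the x axis of tile and the x axis of frame, either way round below 0.15 rad and contact force between the fingers and tile below 0.1 N and linear speed of tile below 0.02 m/s), for 0.3 s.
2. the spacer is upright in the gap at the shallow stop, below the tile's top, held by the fingers (z of spacer in the frame of frame between 0.012 and 0.041 m and x of spacer in the frame of frame between -0.072 and -0.045 m and y of spacer in the frame of shallow_stop between -0.02 and 0.02 m and angle between spacer's own z axis and vertical below 0.2 rad and contact force between the fingers and spacer above 1 N), for 0.2 s.
At the end, for the whole second after the job is handed in: For the last second: tile on the rails, centred to 14 mm, flush with the fence to 2.5 mm and 0.04 rad; spacer upright at the shallow stop, foot 5 mm or more below the tile top, held by the fingers alone, pressing the tile with over 3 N and the tile the fence with over 1.5 N; fingers off the tile (all of step 2 and z of tile in the frame of frame between 0.027 and 0.033 m and y of tile in the frame of frame between -0.014 and 0.014 m and angle between tile's own z axis and vertical below 0.06 rad and x of tile in the frame of frame between -0.0025 and 0.002 m and angle between the x axis of tile and the x axis of frame, either way round below 0.04 rad and contact force between spacer and tile above 3 N and contact force between tile and fence above 1.5 N and contact force between the fingers and tile below 0.1 N and contact force between spacer and shallow_stop below 1 N and contact force between spacer and frame below 1 N and linear speed of tile below 0.02 m/s); the arm keeps its last pose, push and grip.
It fails at once if the tile is dropped (falling faster than 0.4 m/s, out of the fingers) (contact force between the fingers and tile below 0.05 N and linear speed of tile above 0.4 m/s).
It fails at once if the tile is pressed with more than 60 N by the spacer (contact force between spacer and tile above 60 N).
It fails at once if the spacer is forced onto the deep stop, where the gap is too narrow (over 15 N) (contact force between spacer and deep_stop above 15 N).
It fails at once if a bystander is moved by more than 30 mm (distance of any of dish_a, dish_b, dish_c, tub, phone, tweezers, brush, spare_block from where it was at the start of the episode above 0.03 m).
It also fails if it takes over 58 s, if anything falls off the work surface, if the arm or the gripper's body presses on something with over 40 N, if the wrist force passes 120 N, or if a joint passes its speed limit or range.

ROBOT

A 6-joint arm with a two-finger parallel gripper is mounted at the origin on the work surface. World frame = base frame: x ahead of the robot, y to its left, z up, the work surface at z = 0. Lengths are in m, angles in rad, forces in N, time in s.
With the tool pointing down it reaches from about 0.425 to 0.95 m from the base axis. Payload 3.5 kg.
Tool frame: the origin (TCP) lies between the finger pads; the fingertips stand 22 mm ahead of it and the grasp point (between the pads) lies 3 mm ahead of it (ctrl.nose_length is the z of the fingertips in the tool frame, in m); z points along the fingers, y is the line along which they close (so a half turn about z gives the same grasp; the last joint's range is limited). The gripper opens to 85 mm and grips with 20 to 120 N. Pads are 22 mm wide; open, the fingers measure 114 mm over their backs; the gripper's body (76 mm by 85 mm) begins 54 mm behind the grasp point. The pads swing forward as they close: fully open they stand 13 mm farther back than shut.
Start: joints at [-1.489, 0.286, 1.577, -0, 1.279, -0.15], TCP at [0.155, -0.657, 0.223] pointing down, gripper open.
Joint ranges: [-2.77, 2.77], [-0.9, 2.22], [0.21, 2.48], [-1.53, 4.67], [0.24, 2.81], [-2.84, 2.84]. Speed limits (rad/s): [2.79, 2.79, 3.14, 3.14, 3.14, 3.14].

INTERFACE

Orientations are given as a unit quaternion [x, y, z, w].
In Python, from plant import ctrl gives the robot as it stands. The module is installed in compiled form; this text tells all that it offers.
- The arm moves only by the tool send_rows, never from a script. Its argument "rows" is text: rows parted by semicolons, each of 7 numbers parted by spaces: the turn, a rotation vector about the tool's x, y, z in normalised numbers (1 is 90 degrees), then the shift along the tool's x, y, z in parts of the range, where 1.0 means 800 mm, then the opening, from -1 (shut) to 1 (fully open). A call has 1 to 8 rows; each row is the pose to reach, as a shift and turn from the pose commanded when the call began, along the tool's axes at that moment; what a row does not reach only later rows make up. A row lasts 1/8 s, in which the tool goes at most 62.5 mm and 10.7 degrees, less where a joint would pass 70% of its speed; a pose out of reach is approached as far as the arm can. A call with a gripper value outside its range is refused whole. The fingers move at their own pace and stop on an object; "grip_force" is the grip in N (left out, the last holds). Time passes only in rows, so rows that repeat a pose let the fingers close. It gives the time, the measured TCP pose, the force, the opening and the grip force at its end, in the units of the state.
- ctrl.get_state(): the state, without advancing time (a new reading comes with each control period).
- ctrl.read_camera(name): name is "side" or "top"; returns a dict with "color" (480x640x3 uint8, red, green, blue), "fx", "fy", "cx", "cy" (pixels), "extrinsics" (4x4, takes a point from world to camera coordinates). Camera axes: x right, y down, z forward; pixel columns grow to the right and rows downward; lengths in m; the calibration is good to about 2 mm. A picture is of the moment at which its call begins. There is no depth.
- ctrl.sign_off(): hands the job in; it is judged then, once.
Trained networks look in a picture, given as the dict that the camera call returned (one of the last four; its "shot" number tells which), for a name from the list of things; names that differ only in an ending like _2 or _b are one class to them, and where a whole thing is asked for, a point or a joint stands for the part that bears it (a point fixed in the world has none). Each returns a list of dicts, best first, with "p" (0 to 1); they miss things now and then, are a little off and sometimes report something else, mostly with a low value. They report only what shows in the picture. A call takes as long as a camera call. They do not tell look-alikes from the thing itself.
- ctrl.look_for(picture, target): "position" ([x, y, z] in m, in the coordinates of the camera as it stood for that picture, good to about 4 mm: the middle of the surface that is visible of it).
The state is a dict: "time": time; "qpos": joint angles; "dq": joint speeds; "joint_efforts": joint torques, N m; "eef_pos": TCP position; "tcp_rot": TCP orientation; "contact_force": force on the tool from outside, world axes, zero at the start; "wrist_torque": the same for the moment, N m; "opening": opening from 0.0 (shut) to 1.0 (fully open); "finger_force": force on a finger pad.
Only numpy, scipy, OpenCV 4.12 (cv2) and the standard library are available. Lean on these libraries where they do the work, as an engineer would, in place of code of your own. Each camera call takes 0.05 s, during which the arm holds its last target. There are 200 camera calls.

## Working session

There is one attempt and no reset: what is moved stays moved. The work goes in short steps, Python scripts to look and compute and a tool call to move; the robot and the scene stay as the last step left them, time stands still between calls to the robot, and variables do not carry over. Pictures are saved under pics/ and viewed, at most 10 in all, crops included, and the job is handed in when it is done.

Besides the shell and the picture viewer there is one more tool, called as name(argument=value, ...) on one line, values as JSON. send_rows: Moves the arm, as the interface text tells. Its arguments: {"type":"object","properties":{"rows":{"type":"string"},"grip_force":{"type":"number"}},"required":["rows"]}

```bash
mkdir -p pics; cat > h.py <<'E'
import numpy as np,cv2
from plant import ctrl
from scipy.spatial.transform import Rotation as R
def world(c,p): 
    E=np.array(c["extrinsics"]); return E[:3,:3].T@(np.array(p)-E[:3,3])
def pix2w(c,u,v,z):
    E=np.array(c["extrinsics"]); o=-E[:3,:3].T@E[:3,3]
    d=E[:3,:3].T@np.array([(u-c["cx"])/c["fx"],(v-c["cy"])/c["fy"],1]); return o+d*(z-o[2])/d[2]
def w2pix(c,p):
    E=np.array(c["extrinsics"]); q=E[:3,:3]@np.array(p)+E[:3,3]; return np.array([c["fx"]*q[0]/q[2]+c["cx"],c["fy"]*q[1]/q[2]+c["cy"]])
def save(c,n,crop=None,s=1):
    im=c["color"][:,:,::-1]
    if crop: im=im[crop[1]:crop[3],crop[0]:crop[2]]
    cv2.imwrite("pics/"+n,cv2.resize(im,None,fx=s,fy=s,interpolation=cv2.INTER_CUBIC))
E
python3 - <<'E'
from h import *
for n in("top","side"):
    c=ctrl.read_camera(n);save(c,n+"0.png")
    E=np.array(c["extrinsics"]);print(n,c["fx"],-E[:3,:3].T@E[:3,3],E[2,:3])
    for t in("tile","spacer","rest","frame","fence","deep_stop","shallow_stop","spare_block"):
        for d in ctrl.look_for(c,t)[:4]:
            w=world(c,d["position"]);print(t,round(d["p"],2),w.round(3),w2pix(c,w).round())
print(ctrl.get_state())
E
```

```text
top 455.93571072717293 [ 0.31862982 -0.04040465  1.14196027] [ 0.16398515  0.01359565 -0.98636911]
tile 0.63 [0.381 0.209 0.015] [219. 286.]
tile 0.61 [0.523 0.316 0.015] [180. 229.]
rest 0.65 [ 0.451 -0.228  0.019] [397. 262.]
frame 0.56 [0.532 0.022 0.005] [297. 229.]
frame 0.32 [0.522 0.314 0.015] [181. 229.]
fence 0.56 [0.577 0.02  0.062] [298. 206.]
deep_stop 0.87 [0.453 0.006 0.04 ] [302. 258.]
deep_stop 0.17 [0.447 0.046 0.041] [286. 260.]
shallow_stop 0.66 [0.444 0.042 0.042] [287. 261.]
shallow_stop 0.62 [ 0.679 -0.309  0.   ] [427. 176.]
shallow_stop 0.6 [0.28  0.385 0.018] [145. 326.]
spare_block 0.92 [ 0.607 -0.42   0.034] [475. 201.]
spare_block 0.54 [0.52  0.316 0.015] [180. 230.]
side 519.9351850209616 [ 0.45017025 -0.83021023  0.82123799] [ 0.02397961  0.72238152 -0.6910788 ]
tile 0.72 [0.384 0.206 0.016] [289. 182.]
tile 0.68 [0.52  0.31  0.008] [341. 160.]
tile 0.21 [0.684 0.359 0.034] [401. 140.]
spacer 0.79 [ 0.461 -0.24   0.065] [323. 311.]
rest 0.88 [ 0.458 -0.244  0.024] [322. 326.]
rest 0.18 [ 0.544 -0.001  0.003] [358. 242.]
frame 0.76 [ 0.546 -0.003  0.004] 
[... 284 characters left out ...]
y([-1.48898088e+00,  2.86259207e-01,  1.57667366e+00, -2.29493533e-05,
        1.27862069e+00, -1.50005390e-01]), 'dq': array([-2.78882896e-04, -6.79764151e-04, -1.61536078e-03,  1.71194353e-04,
       -9.66573683e-04,  3.03141817e-06]), 'joint_efforts': array([-1.01019361e-04, -4.05957913e+01, -2.92944127e+01, -8.68392999e-05,
        4.98308455e-04,  8.73769324e-06]), 'eef_pos': array([ 0.1551003 , -0.65693087,  0.22296638]), 'tcp_rot': array([ 9.93289523e-01,  1.15654326e-01, -1.16484058e-05,  1.91618888e-05]), 'contact_force': array([-0.45448022, -0.25775932,  0.31423738]), 'wrist_torque': array([-0.00288175, -0.02662568, -0.01673261]), 'finger_force': 0.0, 'opening': 1.0039807337521005}
```

View pics/top0.png

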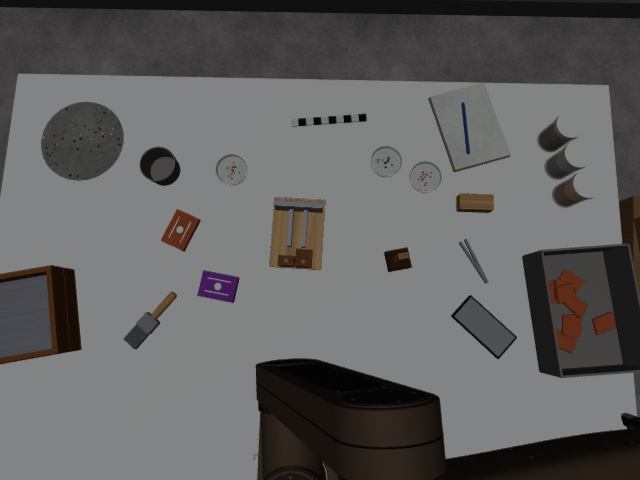

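View pics/side0.png

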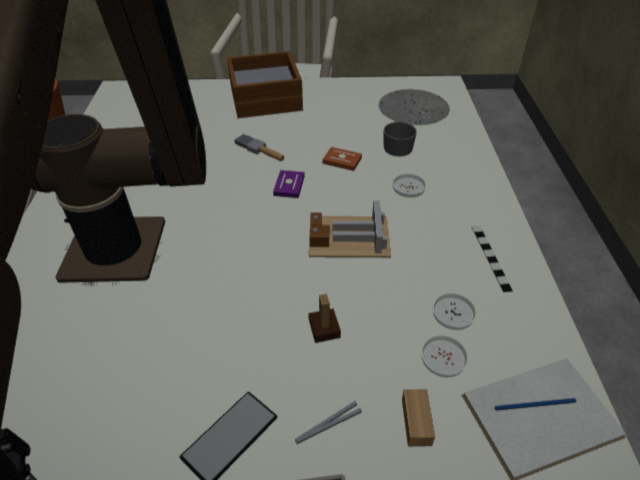

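The top view shows the candidates for the tile: orange-red tile (181,230), purple tile (218,287), red shards in the tray (570,310). I choose (181,230). The deep stop is at (303,258), the shallow stop at (286,261) and the spacer in its rest at (398,260). The side view agrees: tile (342,158), spacer (324,310). I'll check with one close composite crop and measure.

```bash
python3 - <<'E'
from h import *
c=ctrl.read_camera("top"); s=ctrl.read_camera("side")
def cr(c,b,w,h): return cv2.resize(c["color"][b[1]:b[3],b[0]:b[2],::-1],(w,h),interpolation=cv2.INTER_CUBIC)
a=np.hstack([cr(c,(150,200,210,260),360,360),cr(c,(264,192,334,276),300,360),])
b=np.hstack([cr(c,(375,240,420,280),270,240),cr(s,(300,280,350,350),171,240),cr(s,(300,195,400,265),219,240)[:, :219]])
cv2.imwrite("pics/close.png",np.clip(np.vstack([a,b]).astype(float)*1.6,0,255).astype(np.uint8))
# tile
def rect(c,b,f,z):
    im=cv2.resize(c["color"][b[1]:b[3],b[0]:b[2]],None,fx=8,fy=8,interpolation=cv2.INTER_CUBIC)
    m=f(im.astype(int)).astype(np.uint8)
    n,l,st,_=cv2.connectedComponentsWithStats(m); k=1+np.argmax(st[1:,4])
    cn=max(cv2.findContours((l==k).astype(np.uint8),cv2.RETR_EXTERNAL,cv2.CHAIN_APPROX_NONE)[0],key=len)[:,0]
    px=(cn+.5)/8-.5+np.array(b[:2])
    w=np.array([pix2w(c,u,v,z)[:2] for u,v in px]).astype(np.float32)
    (cx,cy),(ww,hh),an=cv2.minAreaRect(w*1000); return round(cx,1),round(cy,1),round(ww,1),round(hh,1),round(an,1)
red=lambda i:(i[...,0]-i[...,1]>45)
print("tile top",rect(c,(150,200,210,260),red,.016)); print("tile side",rect(s,(315,140,370,175),red,.016))
im=c["color"].astype(int)
print("bg",im[300,250],"tile",im[236,172],"fence",im[204,298],"rail",im[228,291],"ply",im[228,277],"deep",im[258,298],"rest",im[268,392],"spacer",im[257,403])
E
```

```text
tile top (521.3, 317.9, 61.8, 87.1, 66.5)
tile side (523.3, 312.3, 57.8, 86.3, 66.3)
bg [130 132 131] tile [96 45 25] fence [ 94  96 101] rail [92 94 97] ply [113  90  62] deep [60 36 18] rest [30 15  9] spacer [79 61 38]
```

View pics/close.png

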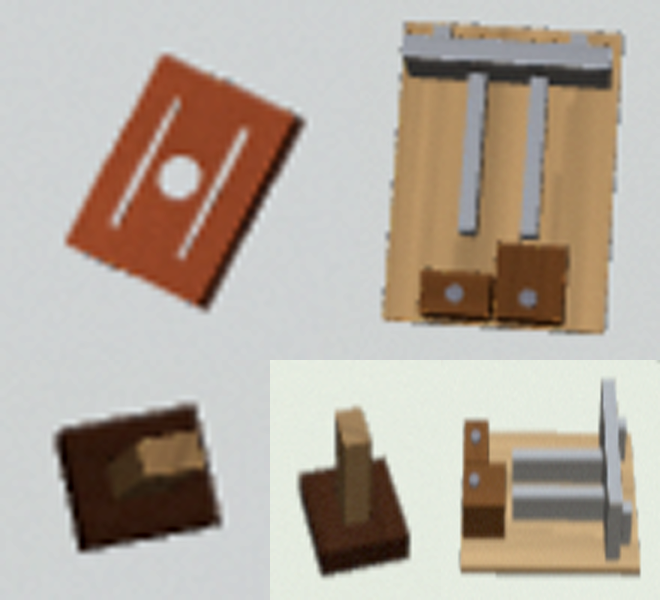

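The crop confirms the plain terracotta tile with white markings. The shallow stop is on the left (+y) and the deep one on the right. Next I fit the frame and spacer from the corners read off this crop.

```bash
python3 - <<'E'
from h import *
from scipy.optimize import least_squares
c=ctrl.read_camera("top"); s=ctrl.read_camera("side")
T=lambda x,y:(264+(x-360)/4.286-.4,192+y/4.286-.4)
S=lambda x,y:(300+(x-441)/2.19-.4,195+(y-360)/3.43-.4)
top=[((-100,65,8),T(384,321)),((-100,-65,8),T(606,332)),((80,-65,8),T(623,33)),((80,65,8),T(404,22)),
((-55,-1,40),T(497,243)),((-55,-41,40),T(569,246)),((-98,-41,40),T(565,321)),((-73,41,40),T(422,268)),((-73,1,40),T(491,273)),((-98,41,40),T(421,313)),((45,60,60),T(404,60)),((45,-60,60),T(612,70)),((-48,18,30),T(467,231)),((-48,-18,30),T(529,235))]
side=[((-100,-65,4),S(460,571)),((80,-65,4),S(640,573)),((-98,-41,40),S(463,504)),((-55,-41,40),S(504,507)),((-98,41,40),S(464,421)),((-73,41,40),S(488,421)),((45,60,60),S(601,380))]
def fit(sets,p0):
    def f(p):
        r=[]; ca,sa=np.cos(p[2]),np.sin(p[2])
        for cam,pts in sets:
            for q,px in pts:
                w=[p[0]+(ca*q[0]-sa*q[1])/1e3,p[1]+(sa*q[0]+ca*q[1])/1e3,q[2]/1e3]
                r+=list(w2pix(cam,w)-px)
        return r
    o=least_squares(f,p0,loss="soft_l1"); return o.x.round(4),np.array(f(o.x)).round(1)
for z in([(c,top)],[(s,side)],[(c,top),(s,side)]): print("frame",*fit(z,[.54,0,0]))
# spacer top, from crops (scale 6 / 3.43)
A=lambda x,y:(375+x/6-.4,240+(y-360)/6-.4); B=lambda x,y:(300+(x-270)/3.42-.4,280+(y-360)/3.43-.4)
st=[((7.5,12,90),A(143,440)),((7.5,-12,90),A(198,430)),((-7.5,-12,90),A(206,465)),((-7.5,12,90),A(143,475)),((25,-28,22),A(193,405)),((-25,-28,22),A(220,525)),((25,28,22),A(57,432))]
ss=[((-7.5,12,90),B(337,412)),((7.5,12,90),B(363,408)),((7.5,-12,90),B(370,440)),((-7.5,-12,90),B(343,445)),((-25,28,22),B(300,478)),((25,28,22),B(383,460)),((25,-28,22),B(409,542)),((-25,-28,22),B(322,555))]
for z in([(c,st)],[(s,ss)],[(c,st),(s,ss)]): print("spacer",*fit(z,[.46,-.24,0]))
E
```

```text
frame [ 0.5321  0.021  -0.0318] [-0.1 -0.1  0.   0.2 -0.1 -0.1  0.4 -0.2  0.3 -0.1 -0.1  0.1 -0.2  0.1
  0.2  0.4  0.5  0.2 -0.3  0.1 -0.7 -0.5 -0.1 -0.2  0.1  0.1  0.1 -0.1]
frame [ 0.5341  0.0185 -0.0358] [-0.2  0.5  0.2  0.2 -0.7  0.5  0.4 -0.4 -0.  -0.3 -0.  -0.3  0.2 -0.3]
frame [ 0.5328  0.0205 -0.0324] [ 0.1 -0.4  0.2 -0.   0.1 -0.4  0.6 -0.5  0.6 -0.4  0.1 -0.2 -0.  -0.2
  0.4  0.1  0.7 -0.1 -0.1 -0.2 -0.5 -0.8  0.1 -0.5  0.3 -0.2  0.4 -0.4
 -0.7 -0.1 -0.4 -0.6 -1.2 -0.1 -0.1 -0.9 -0.7 -0.8 -0.7 -0.8 -0.5 -0.9]
spacer [ 0.4592 -0.2302  0.2113] [-1.2  0.2 -0.2 -0.1 -0.1  0.4  0.2  0.6  0.2 -0.2  0.1 -0.5  0.7 -0.5]
spacer [ 0.4618 -0.2334  0.1954] [-0.8  0.2 -0.3 -0.   0.6  0.7  0.3  0.8 -0.2 -1.   0.8 -0.3  0.2 -1.
 -0.6  0.2]
spacer [ 0.4609 -0.232   0.2041] [-0.4 -0.6  0.6 -0.8  0.6 -0.3  1.  -0.1  1.  -0.8  0.8 -1.1  1.5 -1.3
 -1.4 -0.3 -0.9 -0.6  0.1  0.1 -0.2  0.2 -0.8 -1.4  0.2 -1.  -0.2 -1.7
 -1.  -0.3]
```

```bash
cat >> h.py <<'E'
def go(x,y,z,a_deg):
    s=ctrl.get_state(); r=R.from_quat(s["tcp_rot"]); t=R.from_euler("z",a_deg,degrees=True)*R.from_euler("x",180,degrees=True)
    d=r.inv().apply(np.array([x,y,z])-s["eef_pos"])*1000
    print("turn",np.degrees((r.inv()*t).as_rotvec()).round(1),"shift",d.round(1),"n>=",int(np.ceil(np.linalg.norm(d)/62.5)))
E
python3 - <<'E'
from h import *
go(.5,-.2,.22,-23.5); go(.522,.316,.12,-23.5);go(.522,.316,.025,-23.5)
E
```

```text
turn [ 0.   0.  36.8] shift [ 440.7 -365.5    2.9] n>= 10
turn [ 0.   0.  36.8] shift [ 580.6 -862.6  102.9] n>= 17
turn [ 0.   0.  36.8] shift [ 580.6 -862.6  197.9] n>= 17
```

The manual's scale: shifts go in shares of 800 mm and turns go in shares of 90 degrees. Converting my numbers, 441 mm is 0.5513, -366 mm is -0.4575, 36.8 degrees is 0.4089.

send_rows(rows="0 0 0.1667 0.5513 -0.4575 0.0038 1;0 0 0.4089 0.5513 -0.4575 0.0038 1;0 0 0.4089 0.5513 -0.4575 0.0038 1;0 0 0.4089 0.5513 -0.4575 0.0038 1;0 0 0.4089 0.5513 -0.4575 0.0038 1;0 0 0.4089 0.5513 -0.4575 0.0038 1;0 0 0.4089 0.5513 -0.4575 0.0038 1;0 0 0.4089 0.5513 -0.4575 0.0038 1")

```text
time: 2.1
eef_pos: [0.4572, -0.2561, 0.2208]
tcp_rot: [0.979, -0.204, 0.001, 0.0]
contact_force: [0.9, -0.4, -0.4]
opening: 1.002
finger_force: 0.0
```

```bash
python3 -c "
from h import *
go(.522,.316,.12,-23.5)"
```

```text
turn [ 0.  -0.1 -0. ] shift [-169.2 -550.4  100.4] n>= 10
```

To row units: -550 mm is -0.6875, -170 mm is -0.2125.

send_rows(rows="0 0 0 -0.2125 -0.6875 0.075 1;0 0 0 -0.2125 -0.6875 0.075 1;0 0 0 -0.2125 -0.6875 0.075 1;0 0 0 -0.2125 -0.6875 0.075 1;0 0 0 -0.2125 -0.6875 0.075 1;0 0 0 -0.2125 -0.6875 0.075 1;0 0 0 -0.2125 -0.6875 0.075 1;0 0 0 -0.2125 -0.6875 0.075 1")

```text
time: 3.1
eef_pos: [0.5113, 0.2387, 0.1687]
tcp_rot: [0.979, -0.204, 0.001, -0.0]
contact_force: [0.5, -0.6, -0.3]
opening: 0.998
finger_force: 0.0
```

```bash
python3 -c "
from h import *
go(.522,.316,.12,-23.5)"
```

```text
turn [-0.  -0.1 -0. ] shift [-21.  -75.2  48.8] n>= 2
```

To row units: -75 mm is -0.0938, 49 mm is 0.0613.

send_rows(rows="0 0 0 -0.0263 -0.0938 0.0613 1;0 0 0 -0.0263 -0.0938 0.0613 1;0 0 0 -0.0263 -0.0938 0.0613 1;0 0 0 -0.0263 -0.0938 0.0613 1;0 0 0 -0.0263 -0.0938 0.0613 1")

```text
time: 3.72
eef_pos: [0.5226, 0.3128, 0.1208]
tcp_rot: [0.979, -0.204, 0.001, -0.0]
contact_force: [-0.2, -0.5, 0.6]
opening: 1.0
finger_force: 0.0
```

```bash
python3 - <<'E'
from h import *
go(.522,.316,.025,-23.5)
c=ctrl.read_camera("top"); s=ctrl.read_camera("side")
b=np.hstack([cv2.resize(c["color"][180:280,130:230,::-1],(400,400)),cv2.resize(s["color"][70:190,280:400,::-1],(400,400))])
cv2.imwrite("pics/pre.png",np.clip(b*1.6,0,255).astype(np.uint8))
E
```

```text
turn [-0.1 -0.1 -0.1] shift [-2.  -2.6 95.8] n>= 2
```

View pics/pre.png

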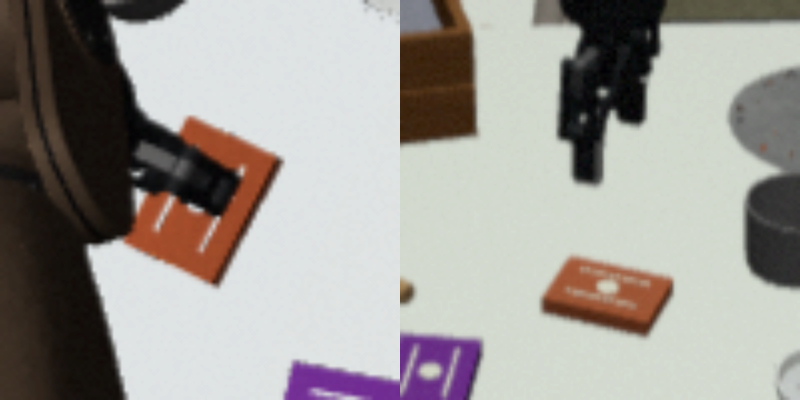

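The picture shows the gripper open above the terracotta tile: fingers at about (200,175) in the left half, tile at (205,200), aligned with its short side. Nothing else is near.

To row units: 97 mm is 0.1213, 90 mm is 0.1125.

send_rows(rows="0 0 0 -0.0019 -0.0025 0.05 1;0 0 0 -0.0019 -0.0025 0.0938 1;0 0 0 -0.0019 -0.0025 0.1125 1;0 0 0 -0.0019 -0.0025 0.1213 1;0 0 0 -0.0019 -0.0025 0.1213 1;0 0 0 -0.0019 -0.0025 0.1213 1")

```text
time: 4.58
eef_pos: [0.5224, 0.3165, 0.0241]
tcp_rot: [0.979, -0.204, 0.001, -0.001]
contact_force: [0.0, -0.1, 0.9]
opening: 1.0
finger_force: 0.0
```

```bash
python3 - <<'E'
from h import *
print(ctrl.nose_length)
go(.522,.316,.020,-23.5)
s=ctrl.read_camera("side")
b=cv2.resize(s["color"][110:190,300:400,::-1],(800,600),interpolation=cv2.INTER_CUBIC)
cv2.imwrite("pics/down.png",np.clip(b*1.6,0,255).astype(np.uint8))
E
```

```text
0.022
turn [-0.1 -0.1 -0. ] shift [-0.1  0.6  4.1] n>= 1
```

View pics/down.png

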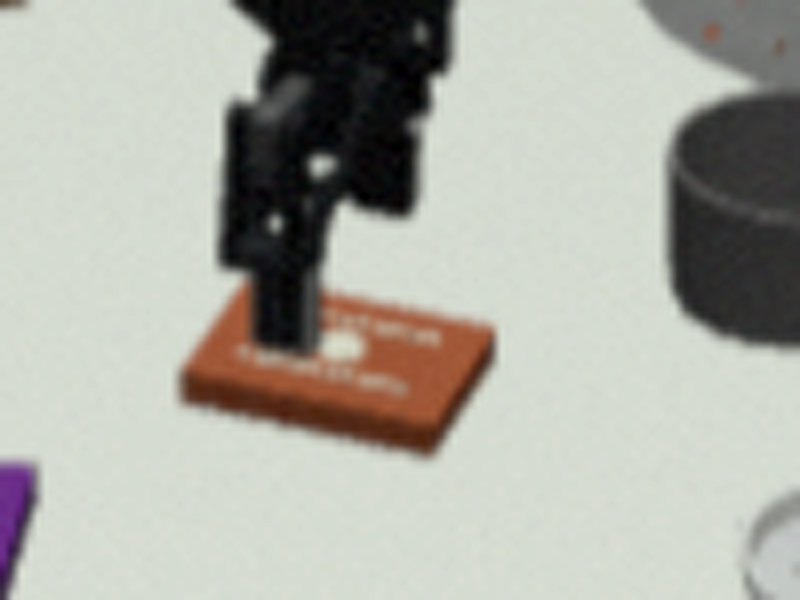

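```bash
python3 - <<'E'
from h import *
s=ctrl.read_camera("side"); st=ctrl.get_state(); r=R.from_quat(st["tcp_rot"])
def cp(p): q=w2pix(s,p); return ((q-[300,110])*[8,7.5]).round()
for k in(45,-45):
  for z in(0,9,22): print(k,z,cp(st["eef_pos"]+r.apply([0,k/1e3,z/1e3])))
print("tcp",cp(st["eef_pos"]),"tile c",cp([.522,.316,.016]),"corners",[cp([.522+np.cos(a)*.0552,.316+np.sin(a)*.0552,.016]) for a in np.radians([-23.5+35.4,-23.5-35.4,-23.5+180+35.4,-23.5+180-35.4])])
a=s["color"][110:190,300:400]; print(r.as_matrix().round(2), st["eef_pos"])
c=ctrl.read_camera("top"); save(c,"t2.png",(100,160,260,280),5)
E
```

```text
45 0 [282. 393.]
45 9 [282. 414.]
45 22 [282. 445.]
-45 0 [378. 256.]
-45 9 [377. 277.]
-45 22 [376. 307.]
tcp [331. 323.] tile c [330. 342.] corners [array([490., 321.]), array([425., 420.]), array([169., 364.]), array([240., 268.])]
[[ 0.92 -0.4   0.  ]
 [-0.4  -0.92  0.  ]
 [ 0.   -0.   -1.  ]] [0.52212145 0.31647269 0.02383818]
```

View pics/t2.png

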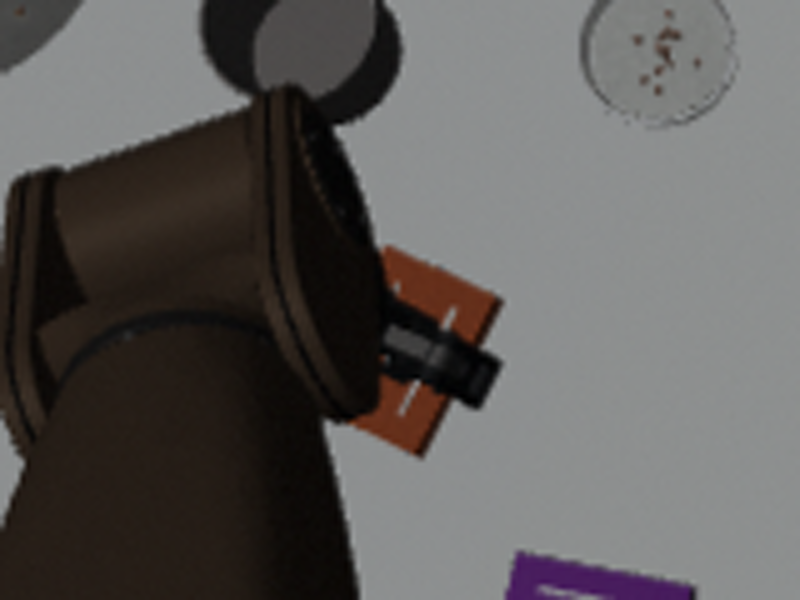

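```bash
python3 - <<'E'
from h import *
c=ctrl.read_camera("top"); s=ctrl.read_camera("side"); st=ctrl.get_state(); r=R.from_quat(st["tcp_rot"])
for z in(0,.015,.03,.045,.06): 
    a=pix2w(s,335.6,156.7,z);b=pix2w(c,197.5,236.5,z); print(z,r.inv().apply(a-st["eef_pos"]).round(3),r.inv().apply(b-st["eef_pos"]).round(3))
for w in([.522,.316,.016],): print(((w2pix(c,w)-[100,160])*5).round())
E
```

```text
0 [-0.02  -0.011  0.023] [0.003 0.043 0.023]
0.015 [-0.012  0.009  0.008] [0.002 0.048 0.008]
0.03 [-0.005  0.029 -0.007] [ 0.002  0.053 -0.007]
0.045 [ 0.003  0.049 -0.022] [ 0.001  0.057 -0.022]
0.06 [ 0.01   0.069 -0.037] [ 0.     0.062 -0.037]
[402. 346.]
```

The side view puts the open fingertips about 20 mm higher than I assumed (tip at crop (285,350)). I'll lower carefully while watching the force.

To row units: 12 mm is 0.015, 8 mm is 0.01.

send_rows(rows="0 0 0 0 0 0.005 1;0 0 0 0 0 0.01 1;0 0 0 0 0 0.015 1;0 0 0 0 0 0.015 1;0 0 0 0 0 0.015 1")

```text
time: 5.45
eef_pos: [0.5212, 0.3161, 0.0104]
tcp_rot: [0.979, -0.204, -0.0, 0.0]
contact_force: [-0.4, 0.5, 0.9]
opening: 1.001
finger_force: 0.0
```

```bash
python3 - <<'E'
from h import *
s=ctrl.read_camera("side"); st=ctrl.get_state(); r=R.from_quat(st["tcp_rot"]);print(st["eef_pos"],st["opening"])
for k in(-57,-42,42,57):
  print(k,[tuple((w2pix(s,st["eef_pos"]+r.apply([x/1e3,k/1e3,.009]))).round(1)) for x in(-11,11)])
g=s["color"].astype(int).sum(2)
for v in range(140,178,2): print(v,*g[v,322:356:1])
E
```

```text
[0.52135207 0.31612691 0.01055352] 1.0012180314152648
-57 [(np.float64(344.5), np.float64(148.0)), (np.float64(352.0), np.float64(149.7))]
-42 [(np.float64(342.6), np.float64(150.9)), (np.float64(350.2), np.float64(152.6))]
42 [(np.float64(331.4), np.float64(167.9)), (np.float64(339.2), np.float64(169.7))]
57 [(np.float64(329.3), np.float64(171.0)), (np.float64(337.2), np.float64(172.9))]
140 405 404 397 403 384 176 43 18 29 17 33 43 19 24 26 27 93 53 47 41 52 48 22 31 17 18 15 18 36 160 380 405 397 404
142 401 397 400 406 384 177 56 20 23 25 27 34 25 34 25 48 116 60 76 235 326 329 250 187 140 104 80 83 128 268 388 403 397 403
144 403 403 399 400 384 155 39 13 30 37 49 118 113 42 12 30 54 35 147 349 397 402 399 394 393 390 363 366 388 399 404 404 403 406
146 405 400 403 402 377 148 32 38 65 62 63 68 48 24 20 18 40 80 254 386 403 400 401 399 404 400 403 402 400 398 400 401 402 403
148 399 403 405 403 382 143 32 40 37 36 56 69 39 25 32 26 44 101 274 357 359 389 394 394 397 401 402 401 401 399 401 401 402 401
150 403 400 401 402 390 309 175 84 50 33 17 15 26 28 17 35 80 94 202 215 207 2
[... 1108 characters left out ...]
2 111
168 402 403 403 405 402 405 409 402 403 402 404 399 401 400 397 390 365 342 333 316 265 258 182 174 138 125 101 97 88 90 88 83 112 230
170 403 402 405 401 402 403 403 403 403 404 402 403 401 404 403 402 403 403 403 400 400 400 395 394 369 364 337 326 312 264 211 191 285 386
172 401 401 408 404 406 403 404 401 405 405 403 404 406 405 396 403 403 405 403 404 405 403 402 403 405 405 402 400 402 400 400 400 400 402
174 402 404 401 401 402 405 399 406 403 401 404 401 404 402 401 400 401 400 404 403 404 399 404 400 406 404 402 406 404 400 404 403 400 402
176 403 401 403 402 400 405 402 401 400 401 403 403 403 401 406 404 403 402 401 404 403 403 405 402 400 406 400 403 405 405 403 406 400 405
```

send_rows(rows="0 0 0 0 0 0 0.7;0 0 0 0 0 0 0.7;0 0 0 0 0 0 0.7;0 0 0 0 0 0 0.7")

```text
time: 6.0
eef_pos: [0.5213, 0.3161, 0.0105]
tcp_rot: [0.979, -0.204, 0.0, -0.0]
contact_force: [-0.3, 0.1, 0.6]
opening: 0.848
finger_force: 0.0
```

```bash
python3 - <<'E'
from h import *
s=ctrl.read_camera("side"); st=ctrl.get_state(); r=R.from_quat(st["tcp_rot"]);print(st["eef_pos"],st["opening"],st["contact_force"])
g=s["color"].astype(int).sum(2)
for v in range(138,172,1): print(v,*g[v,326:354:1])
E
```

```text
[0.52123254 0.31606469 0.01048456] 0.8531765439423988 [ 0.13860329 -0.18079413  0.63493581]
138 394 305 103 13 21 46 53 55 42 13 27 42 100 205 207 123 50 24 6 6 14 7 17 19 127 320 397 401
139 397 304 105 25 40 52 60 47 38 14 8 22 32 72 71 56 45 28 19 10 29 38 27 19 125 328 394 401
140 393 304 108 18 17 39 54 40 32 24 12 31 48 48 41 34 33 22 30 4 22 5 14 29 134 356 396 403
141 391 307 112 26 28 23 31 19 17 18 15 43 142 66 38 46 81 19 12 21 6 29 14 18 147 381 402 402
142 393 306 105 20 16 29 27 19 20 22 24 51 138 61 31 64 154 40 16 18 2 10 17 32 148 380 403 402
143 392 303 104 21 25 26 33 27 18 32 13 45 109 53 41 102 197 79 31 19 25 30 5 34 158 381 399 399
144 394 305 104 21 34 18 26 42 20 27 10 21 60 27 50 166 303 174 96 82 41 25 37 70 225 388 400 402
145 393 305 106 8 33 44 43 62 52 30 23 20 27 30 73 254 375 322 254 240 153 129 113 166 333 397 403 400
146 394 304 109 17 35 63 57 64 57 17 10 19 17 34 101 301 391 394 362 355 325 318 310 325 390 402 401 402
147 391 305 109 35 45 68 71 72 70 32 23 21 17 31 124 344 394 400 397 396 398 394 392 394 401 401 403 404
148 395 309 109 20 45 49 6
[... 1916 characters left out ...]
44 147 159 179 181 188
166 399 395 395 367 365 336 330 316 262 185 168 146 126 107 93 95 81 90 93 96 95 101 102 103 113 131 139 141
167 406 402 402 397 397 395 401 393 361 330 332 315 257 211 178 145 121 122 97 97 89 92 92 89 101 100 99 103
168 406 403 402 407 400 402 403 402 401 393 395 388 365 342 331 315 261 256 186 170 138 120 104 100 93 93 91 97
169 400 406 402 403 402 401 406 406 401 400 405 401 399 399 396 391 368 362 333 321 265 262 189 174 150 116 108 114
170 404 402 401 403 405 400 406 403 403 400 403 406 403 404 407 403 403 396 396 393 364 361 335 330 315 262 214 194
171 403 404 402 405 405 402 403 404 406 407 404 399 406 405 402 398 407 403 402 400 398 399 398 396 393 363 341 335
```

To row units: 8 mm is 0.01, 6 mm is 0.0075.

send_rows(rows="0 0 0 0 0 0.0038 1;0 0 0 0 0 0.0075 1;0 0 0 0 0 0.01 1;0 0 0 0 0 0.01 1;0 0 0 0 0 0.01 1")

```text
time: 6.68
eef_pos: [0.5213, 0.3161, 0.0025]
tcp_rot: [0.979, -0.204, 0.0, -0.0]
contact_force: [0.3, 0.1, -0.0]
opening: 0.997
finger_force: 0.0
```

```bash
python3 - <<'E'
from h import *
s=ctrl.read_camera("side"); st=ctrl.get_state(); r=R.from_quat(st["tcp_rot"]);print(st["eef_pos"],st["opening"],st["contact_force"])
b=cv2.resize(s["color"][125:185,305:385,::-1],(800,600),interpolation=cv2.INTER_CUBIC)
cv2.imwrite("pics/down2.png",np.clip(b*1.6,0,255).astype(np.uint8))
E
```

```text
[0.52131912 0.31610425 0.00255922] 1.0001171584980688 [-0.89512719  0.39786959  0.78668393]
```

View pics/down2.png

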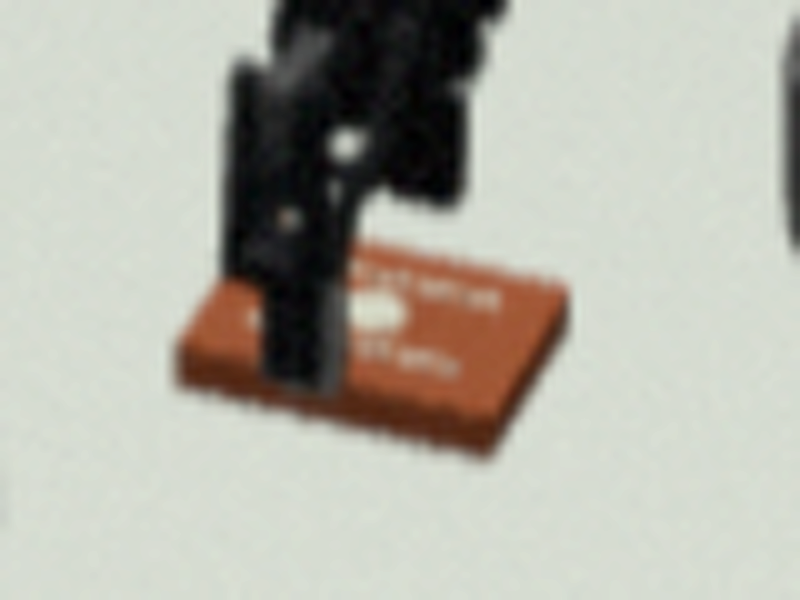

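The picture shows both fingertips still clear above the table: the near tip at crop (300,390), the far one at (430,200), straddling the tile. I'll lower a bit more, then close.

To row units: 7 mm is 0.0088, 6 mm is 0.0075.

send_rows(rows="0 0 0 0 0 0.0038 0.75;0 0 0 0 0 0.0075 0.7;0 0 0 0 0 0.0088 0.7;0 0 0 0 0 0.0088 0.7;0 0 0 0 0 0.0088 0.7")

```text
time: 7.35
eef_pos: [0.5213, 0.3161, -0.0045]
tcp_rot: [0.979, -0.204, 0.0, -0.0]
contact_force: [0.5, 0.4, -0.2]
opening: 0.854
finger_force: 0.0
```

```bash
python3 - <<'E'
from h import *
s=ctrl.read_camera("side"); st=ctrl.get_state(); print(st["eef_pos"],st["opening"],st["contact_force"])
g=s["color"].astype(int).sum(2)
for v in range(146,174,1): print(v,*g[v,326:354:1])
E
```

```text
[ 0.52131854  0.31613309 -0.00441743] 0.8519190455511378 [ 0.43290563 -0.06879149 -0.58873527]
146 391 303 105 24 18 29 30 31 18 14 28 50 141 58 37 31 84 41 11 18 21 0 27 16 162 381 403 405
147 393 307 106 29 27 10 28 32 28 18 19 54 137 61 23 54 150 63 12 19 21 21 10 35 157 381 406 404
148 397 305 109 35 22 19 26 21 15 26 17 29 91 39 37 97 160 74 41 25 33 10 14 47 191 387 403 404
149 396 308 101 22 33 17 39 41 55 28 10 13 45 44 33 113 174 153 122 85 68 58 42 95 260 386 402 405
150 395 305 110 25 15 28 48 45 63 28 12 0 23 26 54 145 190 193 174 159 158 148 119 157 311 359 389 395
151 390 279 98 22 36 58 64 59 62 40 11 21 47 25 83 229 225 214 208 204 192 190 174 189 261 274 309 325
152 353 218 74 28 39 62 66 76 67 21 24 22 25 15 92 243 249 281 260 275 232 232 212 208 211 207 210 229
153 297 172 53 23 41 49 60 71 57 45 25 20 17 32 101 240 263 285 255 263 250 294 283 280 254 228 213 209
154 232 151 63 30 21 32 47 40 51 32 25 48 37 31 150 328 345 340 301 242 220 258 264 267 257 245 281 289
155 199 177 125 95 96 58 27 26 26 30 26 35 56 79 185 372 393 391 368 275 203 195 195 202 211 220 260 
[... 1294 characters left out ...]
3 99 98 99
168 404 401 403 405 405 404 403 402 400 401 396 394 362 342 331 317 264 255 184 171 139 123 96 97 93 88 91 91
169 405 404 407 407 404 406 407 403 405 404 409 401 404 400 397 396 367 362 336 319 264 253 185 173 151 128 115 111
170 403 408 401 399 402 405 403 405 402 405 402 403 405 403 405 400 402 398 399 396 366 367 332 330 320 259 213 197
171 406 403 407 403 406 404 402 405 404 405 403 404 397 406 403 398 404 403 403 401 401 400 394 398 389 365 349 335
172 403 408 406 403 404 404 403 406 403 406 405 400 405 403 405 405 407 404 403 400 403 404 403 407 400 400 398 397
173 400 405 403 406 404 405 403 405 402 402 402 405 403 405 403 406 407 404 402 407 402 403 405 406 403 404 406 404
```

To row units: 6 mm is 0.0075, 4 mm is 0.005.

send_rows(rows="0 0 0 0 0 0.0025 0.7;0 0 0 0 0 0.005 0.7;0 0 0 0 0 0.0075 0.7;0 0 0 0 0 0.0075 0.7")

```text
time: 7.9
eef_pos: [0.521, 0.316, -0.0109]
tcp_rot: [0.979, -0.204, -0.0, 0.0]
contact_force: [-0.8, -0.2, 0.4]
opening: 0.851
finger_force: 0.0
```

```bash
python3 - <<'E'
from h import *
s=ctrl.read_camera("side"); st=ctrl.get_state(); print(st["eef_pos"],st["opening"],st["contact_force"])
g=s["color"].astype(int).sum(2)
for v in range(158,174,1): print(v,*g[v,326:354:1])
E
```

```text
[ 0.5211452   0.31603088 -0.01068347] 0.8476989647109164 [ 0.04177123  0.3773551  -0.51290353]
158 191 184 173 152 144 108 54 31 28 4 19 36 91 115 165 274 277 259 251 205 191 186 186 188 192 192 190 193
159 189 188 180 186 180 153 69 27 24 32 13 44 98 130 178 275 261 280 234 226 206 204 198 192 188 190 188 190
160 137 145 156 161 180 163 75 30 51 32 19 44 104 128 165 247 242 258 245 288 285 282 251 227 197 192 186 188
161 101 102 112 121 133 139 60 28 19 10 16 47 101 120 137 191 200 200 218 262 263 258 255 258 243 197 190 188
162 89 94 99 101 96 95 55 27 39 20 22 39 99 124 130 178 189 187 193 202 202 201 219 237 226 191 191 190
163 125 110 101 83 92 100 56 23 46 34 18 40 122 120 109 152 163 175 184 185 186 187 194 195 190 189 190 189
164 262 182 144 130 127 104 51 31 35 25 21 41 126 127 97 109 116 134 150 152 164 181 185 183 189 190 189 187
165 365 334 313 259 256 174 58 28 24 20 25 47 130 122 87 95 89 98 96 104 121 137 146 147 160 171 186 186
166 403 397 393 365 362 286 139 64 33 31 12 36 122 127 102 88 93 93 94 88 101 99 103 104 113 136 142 145
167 403 403 404 403 398 372 278 191 133 107 75 71 141 177 174 148 121 121 98 97 96 95 94 94 97 96 92 110
168 402 405 408 405 406 401 373 339 318 273 228 191 213 285 325 314 264 256 183 175 141 122 104 99 95 101 98 96
169 404 405 402 403 403 404 399 396 394 372 350 334 344 374 395 392 367 364 335 327 271 261 188 167 148 129 111 115
170 404 406 401 407 403 402 408 406 405 401 398 400 399 400 405 404 397 403 398 396 367 365 336 332 317 260 216 193
171 405 403 402 405 401 404 404 405 403 406 402 406 404 406 406 403 404 406 406 409 401 397 398 399 392 369 346 334
172 402 401 407 404 406 405 406 403 403 402 408 399 402 405 402 401 406 403 402 407 407 405 401 406 404 403 400 397
173 404 404 401 405 403 405 401 404 401 403 403 405 408 407 407 407 407 403 400 404 409 406 407 405 403 406 404 406
```

send_rows(rows="0 0 0 0 0 0 0.3;0 0 0 0 0 0 0.3;0 0 0 0 0 0 0.3;0 0 0 0 0 0 0.3;0 0 0 0 0 0 0.3;0 0 0 0 0 0 0.3", grip_force=40)

```text
time: 8.7
eef_pos: [0.5221, 0.3166, -0.0097]
tcp_rot: [0.979, -0.204, 0.001, -0.001]
contact_force: [0.4, 1.6, 5.5]
opening: 0.737
finger_force: 47.2
```

To row units: -130 mm is -0.1625, -80 mm is -0.1.

send_rows(rows="0 0 0 0 0 -0.0063 0.3;0 0 0 0 0 -0.0375 0.3;0 0 0 0 0 -0.1 0.3;0 0 0 0 0 -0.1625 0.3;0 0 0 0 0 -0.1625 0.3;0 0 0 0 0 -0.1625 0.3")

```text
time: 9.45
eef_pos: [0.5194, 0.3151, 0.1172]
tcp_rot: [0.979, -0.204, -0.002, 0.002]
contact_force: [-0.7, -0.3, -3.6]
opening: 0.739
finger_force: 46.4
```

```bash
python3 - <<'E'
from h import *
c=np.cos(-.0325);n=np.sin(-.0325)
go(.533-.005*c,.020-.005*n,.12,-1.9)
s=ctrl.read_camera("side"); save(s,"lift.png",(280,90,400,180),6)
E
```

```text
turn [  0.2   0.2 -21.6] shift [125.6 267.   -2.2] n>= 5
```

View pics/lift.png

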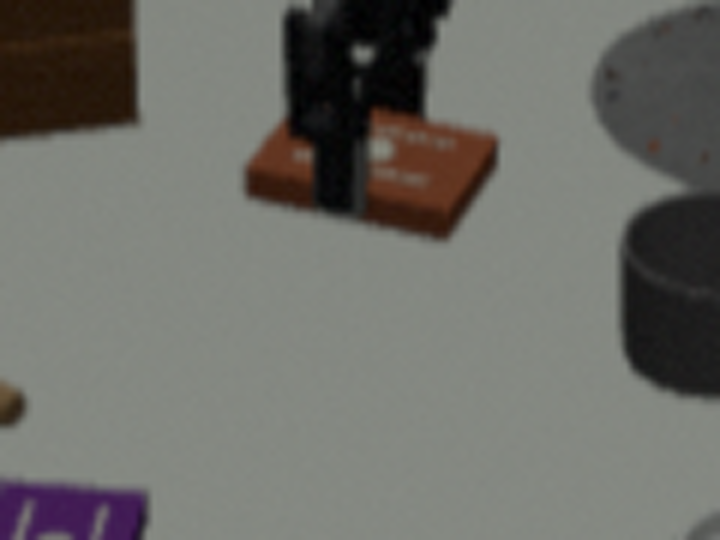

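The tile is held level in the fingers (tile at (370,175)) and clear of the table. Now over the frame.

To row units: 267 mm is 0.3338, 160 mm is 0.2, -21.6 degrees is -0.24.

send_rows(rows="0 0 -0.0667 0.0375 0.075 0 0.3;0 0 -0.1556 0.0938 0.2 0 0.3;0 0 -0.24 0.1563 0.3338 0 0.3;0 0 -0.24 0.1563 0.3338 0 0.3;0 0 -0.24 0.1563 0.3338 0 0.3;0 0 -0.24 0.1563 0.3338 0 0.3;0 0 -0.24 0.1563 0.3338 0 0.3;0 0 -0.24 0.1563 0.3338 0 0.3")

```text
time: 10.5
eef_pos: [0.5285, 0.0227, 0.1184]
tcp_rot: [1.0, -0.016, -0.001, -0.0]
contact_force: [-0.1, 0.1, -1.9]
opening: 0.737
finger_force: 46.5
```

```bash
python3 - <<'E'
from h import *
c=np.cos(-.0325);n=np.sin(-.0325)
go(.533-.005*c,.020-.005*n,.06,-1.9)
st=ctrl.get_state();z=st["eef_pos"][2]+.010+.016
for nm,b in(("side",(300,130,440,230)),("top",(240,170,360,280))):
    s=ctrl.read_camera(nm)
    m=(s["color"].astype(int)@[1,-1,0]>45)
    k=np.zeros_like(m);k[b[1]:b[3],b[0]:b[2]]=m[b[1]:b[3],b[0]:b[2]]
    v,u=np.nonzero(k); h=cv2.convexHull(np.c_[u,v].astype(np.float32))[:,0]
    w=np.array([pix2w(s,*p,z)[:2] for p in h]); print(nm,len(u),[round(float(x),1) for q in cv2.minAreaRect((w*1000).astype(np.float32)) for x in np.atleast_1d(q)])
save(s,"x.png")
E
```

```text
turn [-0.   0.1  0.1] shift [-0.3  2.5 58.4] n>= 1
side 341 [529.6, 19.0, 56.6, 84.5, 88.2]Traceback (most recent call last):
  File "<stdin>", line 9, in <module>
TypeError: 'NoneType' object is not subscriptable
```

send_rows(rows="0 0 0 0 0.0025 0.05 0.3;0 0 0 0 0.0025 0.0938 0.3;0 0 0 0 0.0025 0.11 0.3;0 0 0 0 0.0025 0.1125 0.3;0 0 0 0 0.0025 0.1125 0.3;0 0 0 0 0.0025 0.1125 0.3")

```text
time: 11.35
eef_pos: [0.5305, 0.0192, 0.0311]
tcp_rot: [1.0, -0.017, 0.002, 0.0]
contact_force: [0.4, -0.0, -2.6]
opening: 0.737
finger_force: 46.5
```

```bash
python3 - <<'E'
from h import *
c=np.cos(-.0325);n=np.sin(-.0325)
go(.533-.005*c,.020-.005*n,.020,-1.9)
s=ctrl.read_camera("side"); save(s,"place.png",(295,180,405,270),7)
z=.055;m=(s["color"].astype(int)@[1,-1,0]>45); k=np.zeros_like(m);k[180:270,325:400]=m[180:270,325:400]
v,u=np.nonzero(k); h=cv2.convexHull(np.c_[u,v].astype(np.float32))[:,0]
w=np.array([pix2w(s,*p,z)[:2] for p in h]); print(len(u),[round(float(x),1) for q in cv2.minAreaRect((w*1000).astype(np.float32)) for x in np.atleast_1d(q)])
E
```

```text
turn [ 0.  -0.2 -0. ] shift [-2.6 -0.8 11. ] n>= 1
353 [531.8, 18.6, 55.9, 87.1, 88.2]
```

View pics/place.png

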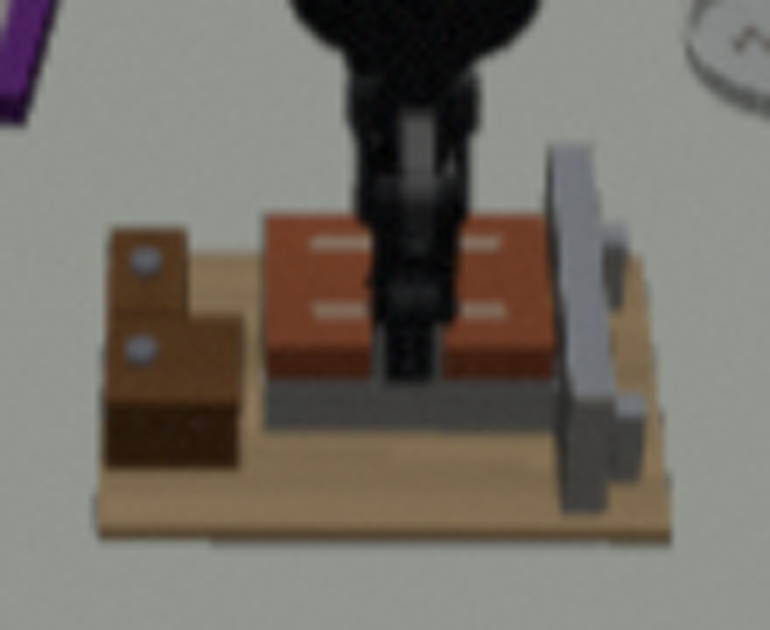

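The picture shows the tile just above the rails, parallel to the fence, its left edge (265,300) near the rail ends. I'll back off 3 mm from the fence and lower slowly.

To row units: 9 mm is 0.0113, 8 mm is 0.01, 0.2 degrees is 0.0022.

send_rows(rows="0 0 0 -0.0038 -0.0013 0 0.3;0 0.0022 0 -0.0038 -0.0013 0.0038 0.3;0 0.0022 0 -0.0038 -0.0013 0.0075 0.3;0 0.0022 0 -0.0038 -0.0013 0.01 0.3;0 0.0022 0 -0.0038 -0.0013 0.0113 0.3;0 0.0022 0 -0.0038 -0.0013 0.0113 0.3")

```text
time: 12.15
eef_pos: [0.5263, 0.0204, 0.0204]
tcp_rot: [1.0, -0.017, 0.002, 0.0]
contact_force: [0.5, -0.0, -2.0]
opening: 0.734
finger_force: 46.5
```

To row units: 2 mm is 0.0025, 1 mm is 0.0013.

send_rows(rows="0 0 0 0 0 0.0013 0.3;0 0 0 0 0 0.0013 0.3;0 0 0 0 0 0.0025 0.3;0 0 0 0 0 0.0025 0.3")

```text
time: 12.65
eef_pos: [0.5264, 0.0205, 0.0203]
tcp_rot: [1.0, -0.017, 0.001, -0.0]
contact_force: [-6.5, 0.1, 11.6]
opening: 0.733
finger_force: 48.1
```

To row units: -1 mm is -0.0013.

send_rows(rows="0 0 0 0 0 -0.0013 0.3;0 0 0 0 0 -0.0013 0.45;0 0 0 0 0 -0.0013 0.6;0 0 0 0 0 -0.0013 0.8;0 0 0 0 0 -0.0013 1;0 0 0 0 0 -0.0013 1;0 0 0 0 0 -0.0013 1")

```text
time: 13.52
eef_pos: [0.5263, 0.0205, 0.0194]
tcp_rot: [1.0, -0.017, 0.002, 0.0]
contact_force: [-0.5, 0.4, 0.3]
opening: 1.001
finger_force: 0.0
```

To row units: -170 mm is -0.2125, -130 mm is -0.1625.

send_rows(rows="0 0 0 0 0 -0.0125 1;0 0 0 0 0 -0.0375 1;0 0 0 0 0 -0.0875 1;0 0 0 0 0 -0.1625 1;0 0 0 0 0 -0.2125 1;0 0 0 0 0 -0.2125 1;0 0 0 0 0 -0.2125 1")

```text
time: 14.4
eef_pos: [0.5252, 0.0206, 0.1892]
tcp_rot: [1.0, -0.017, 0.001, -0.0]
contact_force: [-0.2, -0.4, -0.7]
opening: 0.999
finger_force: 0.0
```

```bash
python3 - <<'E'
from h import *
# spacer tip tool-y along spacer x: a=101.7
go(.4605,-.232,.19,101.7)
for nm,b in(("side",(325,190,400,270)),("top",(270,190,330,280))):
    s=ctrl.read_camera(nm); m=(s["color"].astype(int)@[1,-1,0]>45); k=np.zeros(m.shape,np.uint8);k[b[1]:b[3],b[0]:b[2]]=m[b[1]:b[3],b[0]:b[2]]
    n,l,st,_=cv2.connectedComponentsWithStats(k)
    if n>1:
        v,u=np.nonzero(l==1+np.argmax(st[1:,4])); h=cv2.convexHull(np.c_[u,v].astype(np.float32))[:,0]
        w=np.array([pix2w(s,*p,.046)[:2] for p in h]); print(nm,len(u),[round(float(x),1) for q in cv2.minAreaRect((w*1000).astype(np.float32)) for x in np.atleast_1d(q)])
    if nm=="side": save(s,"placed.png",(295,180,405,270),7)
E
```

```text
turn [ 1.000e-01 -1.000e-01 -1.036e+02] shift [-56.2 254.6  -1. ] n>= 5
side 362 [528.0, 15.5, 55.6, 84.4, 88.2]
```

View pics/placed.png

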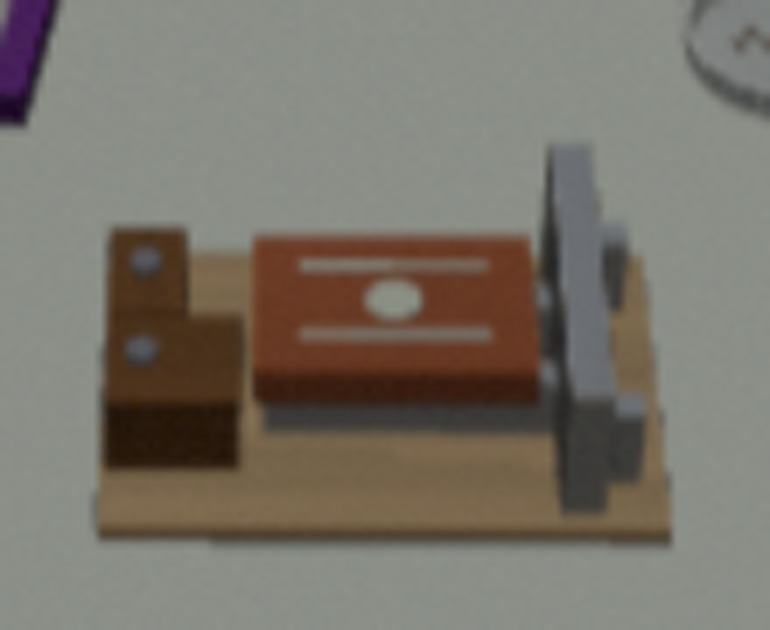

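The tile lies on both rails (centre (393,300)), parallel to them, with a gap of about 6 mm to the fence. Now the spacer.

To row units: 255 mm is 0.3188, 210 mm is 0.2625, -80 degrees is -0.8889.

send_rows(rows="0 0 -0.1111 -0.0125 0.0375 0 1;0 0 -0.2222 -0.025 0.1125 0 1;0 0 -0.3333 -0.05 0.1875 0 1;0 0 -0.4444 -0.07 0.2625 0 1;0 0 -0.5556 -0.07 0.3188 0 1;0 0 -0.6667 -0.07 0.3188 0 1;0 0 -0.7778 -0.07 0.3188 0 1;0 0 -0.8889 -0.07 0.3188 0 1")

```text
time: 15.5
eef_pos: [0.4602, -0.2322, 0.1871]
tcp_rot: [0.775, 0.632, 0.001, -0.001]
contact_force: [0.6, 0.4, -0.1]
opening: 0.995
finger_force: 0.0
```

```bash
python3 -c "
from h import *
go(.4605,-.232,.12,101.7)"
```

```text
turn [  0.   -0.1 -23.3] shift [ 0.1  0.3 67.1] n>= 2
```

To row units: 65 mm is 0.0813, 30 mm is 0.0375, -23.3 degrees is -0.2589.

send_rows(rows="0 0 -0.1111 0 0 0 1;0 0 -0.2222 0 0 0 1;0 0 -0.2589 0 0 0 1;0 0 -0.2589 0 0 0.0375 0.5;0 0 -0.2589 0 0 0.0813 0.3;0 0 -0.2589 0 0 0.0813 0.3;0 0 -0.2589 0 0 0.0813 0.3")

```text
time: 16.38
eef_pos: [0.4615, -0.2326, 0.1245]
tcp_rot: [0.633, 0.774, 0.001, 0.001]
contact_force: [-0.7, -0.8, -0.3]
opening: 0.647
finger_force: 0.0
```

```bash
python3 - <<'E'
from h import *
go(.4605,-.232,.055,101.7)
s=ctrl.read_camera("side"); c=ctrl.read_camera("top")
b=np.hstack([cv2.resize(c["color"][215:285,350:430,::-1],(400,350)),cv2.resize(s["color"][260:345,275:372,::-1],(400,350))])
cv2.imwrite("pics/sp.png",np.clip(b*1.6,0,255).astype(np.uint8))
st=ctrl.get_state();r=R.from_quat(st["tcp_rot"]); print(st["eef_pos"],st["opening"])
for k in(-30,30):
  for z in(-20,0,20):
    p=st["eef_pos"]+r.apply([0,k/1e3,z/1e3]); print(k,z,((w2pix(s,p)-[275,260])*[400/97,350/85]+[400,0]).round(),((w2pix(c,p)-[350,215])*5).round())
E
```

```text
turn [ 0.2  0.  -0.3] shift [ 0.8 -1.1 69.5] n>= 2
[ 0.46223368 -0.23310657  0.12575426] 0.6515887569710078
-30 -20 [531.  89.] [308. 246.]
-30 0 [533. 120.] [300. 250.]
-30 20 [534. 151.] [291. 255.]
30 -20 [671.  64.] [280. 112.]
30 0 [670.  95.] [272. 120.]
30 20 [670. 126.] [264. 127.]
```

View pics/sp.png

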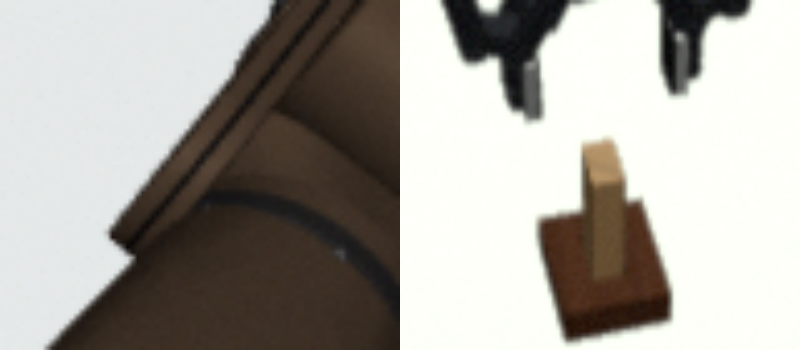

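Fingers at (533,118) and (678,92) straddle the spacer top (600,160), aligned with its 15 mm side. My picture budget is used up, so from here I measure numerically.

To row units: 69 mm is 0.0863, 60 mm is 0.075, -0.3 degrees is -0.0033.

send_rows(rows="0 0 -0.0033 0.0013 -0.0013 0.0375 0;0 0 -0.0033 0.0013 -0.0013 0.075 -0.3;0 0 -0.0033 0.0013 -0.0013 0.0863 -0.3;0 0 -0.0033 0.0013 -0.0013 0.0863 -0.3;0 0 -0.0033 0.0013 -0.0013 0.0863 -0.3;0 0 -0.0033 0.0013 -0.0013 0.0863 -0.3")

```text
time: 17.23
eef_pos: [0.4613, -0.2323, 0.0567]
tcp_rot: [0.631, 0.775, 0.001, 0.003]
contact_force: [-0.3, 0.2, -0.2]
opening: 0.352
finger_force: 0.0
```

```bash
python3 - <<'E'
from h import *
s=ctrl.read_camera("side"); st=ctrl.get_state();r=R.from_quat(st["tcp_rot"]); print(st["eef_pos"],st["opening"],st["contact_force"])
go(.4605,-.232,.055,101.7)
for k in(-18,0,18):
  for z in(0,22): print(k,z,w2pix(s,st["eef_pos"]+r.apply([0,k/1e3,z/1e3])).round(1))
g=s["color"].astype(int).sum(2)
for v in range(288,332,1): print(v,*g[v,304:346:1])
E
```

```text
[ 0.46111282 -0.23219464  0.05638524] 0.3511845841863306 [-0.09261281  0.49343895  1.12625009]
turn [ 0.3  0.1 -0. ] shift [ 0.3 -0.6  1.4] n>= 1
-18 0 [314.1 312.2]
-18 22 [314.3 319.5]
0 0 [323.6 310.4]
0 22 [323.7 317.7]
18 0 [333.  308.6]
18 22 [333.  315.9]
288 479 471 406 152 35 42 53 64 43 37 43 40 40 34 113 314 462 480 481 483 486 491 487 488 489 486 474 404 152 44 29 37 26 33 39 42 69 57 65 45 44 52
289 333 328 262 102 59 47 35 32 44 35 43 49 36 40 134 368 477 489 487 487 487 488 489 488 487 478 394 314 114 41 40 36 23 34 29 30 52 50 40 42 47 47
290 134 132 109 79 68 67 32 38 29 43 34 58 39 35 160 426 483 486 488 490 488 491 488 485 491 469 311 197 69 27 33 22 15 43 29 38 43 42 31 42 35 38
291 86 87 75 78 78 78 43 35 44 28 25 59 50 42 199 458 489 489 486 488 488 489 488 488 485 473 282 125 55 37 29 30 36 42 38 45 35 34 35 82 123 57
292 83 90 78 80 79 70 39 34 32 29 43 38 32 85 262 468 489 489 487 490 480 484 486 485 490 469 282 106 55 36 37 44 44 28 31 29 40 79 150 242 350 206
293 80 80 85 81 80 61 31 35 41 41 32 32 66 191 345 464 479 479 478 474 421 423 448 480 487 471 282 
[... 5483 characters left out ...]
96 99 140 136 135 120 119 110 110 94 94 92 92 94 95 100 93 98 118 243 457 486 487 486 486 485
328 483 486 484 488 487 483 425 175 69 83 94 94 104 98 102 101 104 99 117 104 107 96 89 96 88 99 94 85 91 91 99 91 102 99 96 183 415 481 487 485 487 488
329 487 489 483 486 488 486 463 248 86 77 88 90 105 100 106 90 101 93 101 91 98 99 102 95 91 99 86 90 90 91 101 101 92 98 91 150 338 473 486 487 486 487
330 487 488 488 492 484 487 469 299 101 77 81 84 97 95 94 103 95 91 100 97 92 99 95 93 91 99 99 99 92 91 108 103 100 93 103 112 256 462 485 487 485 485
331 483 487 485 486 489 482 479 399 152 65 98 88 98 105 95 97 97 98 90 100 87 94 93 98 89 108 92 99 88 90 98 105 93 90 85 76 187 465 483 489 487 488
```

Tips are about level with the TCP here and centred on the spacer. I'll lower 20 mm and close.

To row units: 20 mm is 0.025, 10 mm is 0.0125.

send_rows(rows="0 0 0 0 0 0.0125 -0.3;0 0 0 0 0 0.025 -0.3;0 0 0 0 0 0.025 -0.3;0 0 0 0 0 0.025 -0.6;0 0 0 0 0 0.025 -0.9;0 0 0 0 0 0.025 -0.9;0 0 0 0 0 0.025 -0.9;0 0 0 0 0 0.025 -0.9", grip_force=80)

```text
time: 18.27
eef_pos: [0.4607, -0.2318, 0.0355]
tcp_rot: [0.631, 0.775, 0.001, 0.002]
contact_force: [-0.0, 0.0, 0.2]
opening: 0.169
finger_force: 77.8
```

To row units: -110 mm is -0.1375, -90 mm is -0.1125.

send_rows(rows="0 0 0 0 0 -0.0075 -0.9;0 0 0 0 0 -0.02 -0.9;0 0 0 0 0 -0.05 -0.9;0 0 0 0 0 -0.1125 -0.9;0 0 0 0 0 -0.1375 -0.9;0 0 0 0 0 -0.1375 -0.9;0 0 0 0 0 -0.1375 -0.9")

```text
time: 19.15
eef_pos: [0.4593, -0.2312, 0.1443]
tcp_rot: [0.631, 0.775, 0.001, 0.0]
contact_force: [0.4, -0.1, -2.0]
opening: 0.166
finger_force: 78.4
```

```bash
cat >> h.py <<'E'
def gf(x,y,z): 
    c,n=np.cos(-.0325),np.sin(-.0325); go(.533+c*x-n*y,.0200+n*x+c*y,z,88.1)
E
python3 - <<'E'
from h import *
gf(-.0625,.016,.12); s=ctrl.read_camera("side")
for d in ctrl.look_for(s,"spacer")[:2]: print(d["p"],world(s,d["position"]).round(3))
print(ctrl.get_state()["opening"],ctrl.get_state()["eef_pos"])
E
```

```text
turn [ 0.1 -0.1 13.6] shift [261.3  66.   24.6] n>= 5
0.94 [ 0.461 -0.24   0.168]
0.1644837241564673 [ 0.45910747 -0.23100913  0.14357632]
```

To row units: 261 mm is 0.3263, 210 mm is 0.2625, 13.6 degrees is 0.1511.

send_rows(rows="0 0 0.0556 0.05 0.0125 0 -0.9;0 0 0.1111 0.1125 0.0313 0.0063 -0.9;0 0 0.1511 0.1875 0.05 0.0188 -0.9;0 0 0.1511 0.2625 0.0688 0.03 -0.9;0 0 0.1511 0.3263 0.0825 0.03 -0.9;0 0 0.1511 0.3263 0.0825 0.03 -0.9;0 0 0.1511 0.3263 0.0825 0.03 -0.9;0 0 0.1511 0.3263 0.0825 0.03 -0.9")

```text
time: 20.25
eef_pos: [0.472, 0.0361, 0.121]
tcp_rot: [0.719, 0.695, 0.001, 0.001]
contact_force: [-0.0, 0.3, -0.9]
opening: 0.165
finger_force: 78.4
```

```bash
python3 - <<'E'
from h import *
gf(-.0625,.016,.085)
s=ctrl.read_camera("side"); c=ctrl.read_camera("top")
for q in(s,c):
  for d in ctrl.look_for(q,"spacer")[:2]: print(round(d["p"],2),world(q,d["position"]).round(3))
st=ctrl.get_state(); r=R.from_quat(st["tcp_rot"]); print(st["eef_pos"])
# predicted spacer foot edges in side view: (y near face) 
for k in(-7.5,7.5): print(k,w2pix(s,st["eef_pos"]+r.apply([-.012,k/1e3,.0295])).round(1))
g=s["color"].astype(int)
u0,v0=w2pix(s,st["eef_pos"]+r.apply([-.012,0,.0295])).round().astype(int)
for v in range(v0-14,v0+6,2): print(v,u0-14,*["%d/%d"%(x.sum(),x[0]-x[2]) for x in g[v,u0-14:u0+14]])
E
```

```text
turn [ 0.2  0.  -0.1] shift [ 1.9 -1.1 36. ] n>= 1
0.52 [0.472 0.029 0.145]
0.4 [ 0.607 -0.434  0.031]
0.48 [ 0.466 -0.415  0.008]
0.41 [ 0.583 -0.006  0.059]
[0.47212321 0.0362869  0.12127921]
-7.5 [322.  205.5]
7.5 [328.9 205.5]
191 311 424/3 426/2 429/4 425/4 427/3 426/4 427/3 416/2 312/3 242/1 207/3 125/17 125/27 126/29 126/27 123/29 127/28 125/25 148/7 221/2 254/2 350/2 420/3 427/3 427/3 427/4 426/3 428/4
193 311 429/4 427/3 430/3 426/4 426/2 429/3 427/3 424/3 423/3 424/3 405/4 229/15 138/27 131/28 130/28 136/27 121/29 145/22 268/11 409/3 420/3 423/4 427/3 427/3 425/3 428/4 425/3 427/3
195 311 427/3 427/3 425/2 427/3 427/3 427/3 426/3 424/3 425/3 426/4 407/4 231/16 138/29 124/30 127/28 128/27 126/29 141/24 274/11 413/4 427/1 424/3 427/3 428/3 427/3 431/3 428/3 426/4
197 311 426/4 429/4 427/3 427/3 427/3 425/4 430/3 427/3 429/4 424/3 410/4 227/14 137/26 123/29 118/30 122/28 127/28 143/23 275/11 411/3 424/4 425/2 430/3 424/3 430/3 426/2 427/3 429/2
199 311 424/4 429/4 430/3 427/3 423/2 429/2 429/4 427/3 424/3 428/4 413/4 263/13 149/26 132/27 121/28 117/28 126/29 148/22 274/11 410/
[... 251 characters left out ...]
/3 428/3 427/3 428/3 428/2 424/3 426/1 430/3 429/3 418/3 282/13 153/25 128/29 129/28 120/30 120/27 146/23 271/11 410/4 426/3 427/3 425/3 426/3 426/3 428/2 430/3 424/3
205 311 425/2 425/2 429/3 429/3 428/2 427/3 427/3 431/4 424/5 430/3 415/3 326/8 216/18 199/19 195/17 197/18 203/16 246/14 323/8 418/3 426/3 425/3 427/3 427/3 429/3 428/4 427/3 426/4
207 311 427/3 432/3 425/2 427/3 430/3 424/3 424/3 428/3 428/4 427/3 425/3 424/3 420/3 420/4 420/4 416/3 423/3 425/4 425/3 427/3 427/3 426/2 429/3 424/3 427/3 427/3 426/2 427/3
209 311 426/3 428/4 427/3 428/4 429/2 429/4 428/4 427/3 427/3 425/2 425/4 427/3 429/4 430/3 428/3 426/4 426/4 427/3 426/2 427/3 428/3 427/3 426/4 429/2 428/2 427/3 424/3 428/3
```

```bash
python3 - <<'E'
from h import *
s=ctrl.read_camera("side")
c,n=np.cos(-.0325),np.sin(-.0325)
def fr(w): d=np.array(w[:2])-[.533,.020]; return ((c*d[0]+n*d[1])*1e3,(-n*d[0]+c*d[1])*1e3)
for nm,u,v,z in(("tile near-left",331.0,233.5,.046),("tile far-left",331.0,213.5,.046),("tile right-far",370.6,213.5,.046),("shallow in far",321.5,212.6,.04),("shallow near far",310.2,212.6,.04),("deep in near",329,237,.04)):
    print(nm,np.round(fr(pix2w(s,u,v,z)),1))
st=ctrl.get_state();print("tcp",np.round(fr(st["eef_pos"]),1))
# tile left edge near, spacer now hides; measure row
g=s["color"].astype(int)
for v in(215,220,225,230): print(v,*["%d/%d"%(x.sum(),x[0]-x[1]) for x in g[v,316:338]])
E
```

```text
tile near-left [-49.2 -37.3]
tile far-left [-49.   28.2]
tile right-far [40.3 28.3]
shallow in far [-70.6  38. ]
shallow near far [-96.3  38. ]
deep in near [-53.5 -42. ]
tcp [-61.4  14.5]
215 217/12 186/19 158/24 157/26 166/26 228/14 380/3 394/2 395/1 393/1 395/1 395/1 394/0 395/1 382/4 258/36 220/47 211/49 212/48 207/48 212/49 215/49
220 152/24 152/25 155/26 163/28 166/27 172/17 304/19 320/20 314/20 313/21 314/19 316/19 314/18 314/19 314/21 241/42 211/48 206/50 208/49 206/48 204/49 203/49
225 141/24 141/23 145/23 148/24 144/24 150/24 194/23 199/22 196/24 204/23 202/24 197/23 201/23 227/18 294/21 236/41 205/47 205/49 204/48 203/48 208/46 205/48
230 233/0 181/12 157/24 155/25 153/25 151/25 154/24 151/26 157/24 158/26 156/25 151/25 152/24 184/17 262/21 228/42 206/47 202/49 198/49 199/48 199/47 199/48
```

To row units: 34 mm is 0.0425, 1.5 mm is 0.0019.

send_rows(rows="0 0 0 0 0.0019 0.0125 -0.9;0 0 0 0 0.0019 0.0313 -0.9;0 0 0 0 0.0019 0.0425 -0.9;0 0 0 0 0.0019 0.0425 -0.9;0 0 0 0 0.0019 0.0425 -0.9")

```text
time: 21.12
eef_pos: [0.4738, 0.0373, 0.0873]
tcp_rot: [0.719, 0.695, 0.001, 0.001]
contact_force: [0.7, 0.3, -0.4]
opening: 0.166
finger_force: 78.4
```

```bash
python3 - <<'E'
from h import *
s=ctrl.read_camera("side");gf(-.0598,.0145,.0645);print(ctrl.get_state()["eef_pos"])
g=s["color"].astype(int)
for v in range(206,232,2): print(v,*["%d/%d"%(x.sum(),x[0]-x[1]) for x in g[v,318:336]])
E
```

```text
turn [ 0.2  0.  -0. ] shift [-0.8 -0.4 23.1] n>= 1
[0.47399969 0.03718474 0.08762443]
206 429/-4 433/-4 428/-5 430/-4 413/-3 237/5 135/12 130/13 129/12 124/14 123/12 158/9 333/-2 420/-4 427/-4 429/-4 431/-5 432/-4
208 432/-4 430/-4 430/-4 430/-4 412/-4 233/6 136/13 125/14 123/13 124/13 125/12 158/8 329/-2 425/-3 428/-5 432/-4 428/-3 429/-4
210 431/-4 431/-4 432/-4 430/-4 417/-4 230/4 143/13 124/14 124/13 128/12 126/12 165/9 329/-2 421/-4 430/-4 434/-3 430/-4 429/-5
212 314/6 315/6 320/7 356/2 404/-4 231/4 139/12 130/13 124/14 126/13 122/14 160/9 329/-1 415/-3 422/-2 419/-3 424/-3 422/-2
214 155/25 160/26 168/27 238/11 394/-3 281/3 153/11 125/14 125/13 125/12 123/12 161/8 312/3 290/29 253/38 249/39 250/39 246/39
216 177/23 160/27 169/27 201/19 314/11 235/13 164/14 146/15 150/14 149/13 145/12 166/12 251/14 234/41 210/48 206/51 215/49 211/50
218 161/23 160/27 167/27 173/19 298/17 309/19 305/20 304/19 306/18 307/19 305/19 309/20 303/21 248/41 217/48 214/50 211/50 210/50
220 156/28 162/27 168/27 171/19 306/18 319/20 318/19 315/20 314/20 318/19 318/19 320/19 310/22 241/42 212/49 209/50 202/50 209/50
222 166/26 162/27 166/28 170/17 292/18 306/18 306/18 306/20 307/19 306/18 310/19 307/17 300/21 234/41 208/48 206/48 205/50 206/49
224 143/25 141/24 142/25 157/18 258/21 263/20 271/21 268/21 267/22 272/22 270/20 278/18 301/22 234/41 205/49 199/50 206/48 206/50
226 150/25 153/25 159/24 152/25 158/25 165/25 161/25 163/25 157/25 168/24 164/23 195/18 291/21 238/41 206/47 203/48 206/48 201/49
228 158/25 157/25 158/25 153/26 151/25 156/25 158/25 155/24 151/26 146/25 158/25 181/17 261/19 225/43 202/48 203/48 201/49 209/47
230 159/24 153/26 155/25 150/25 156/24 150/26 154/26 158/24 158/25 155/26 152/24 185/17 260/20 228/43 207/47 200/48 203/48 210/48
```

Centred in the gap with about 3.5 mm on each side. Lowering.

To row units: 22 mm is 0.0275, 16 mm is 0.02.

send_rows(rows="0 0 0 0 0 0.01 -0.9;0 0 0 0 0 0.02 -0.9;0 0 0 0 0 0.0275 -0.9;0 0 0 0 0 0.0275 -0.9;0 0 0 0 0 0.0275 -0.9;0 0 0 0 0 0.0275 -0.9")

```text
time: 21.92
eef_pos: [0.474, 0.0372, 0.0656]
tcp_rot: [0.719, 0.695, 0.001, 0.002]
contact_force: [-0.1, -0.0, -0.1]
opening: 0.165
finger_force: 78.4
```

To row units: 7 mm is 0.0088, 6 mm is 0.0075.

send_rows(rows="0 0 0 0 0.0013 0 -0.9;0 0 0 0 0.0025 0 -0.9;0 0 0 0 0.0038 0 -0.9;0 0 0 0 0.005 0 -0.9;0 0 0 0 0.0063 0 -0.9;0 0 0 0 0.0075 0 -0.9;0 0 0 0 0.0088 0 -0.9;0 0 0 0 0.0088 0 -0.9")

```text
time: 22.92
eef_pos: [0.481, 0.0369, 0.0653]
tcp_rot: [0.719, 0.695, 0.001, 0.001]
contact_force: [-0.9, 0.5, -1.7]
opening: 0.166
finger_force: 78.3
```

To row units: 2 mm is 0.0025, 1.4 mm is 0.0018.

send_rows(rows="0 0 0 0 0.0009 0 -0.9;0 0 0 0 0.0018 0 -0.9;0 0 0 0 0.0025 0 -0.9;0 0 0 0 0.0025 0 -0.9")

```text
time: 23.42
eef_pos: [0.4821, 0.0369, 0.0653]
tcp_rot: [0.719, 0.695, 0.001, 0.001]
contact_force: [-4.4, -0.1, 1.4]
opening: 0.169
finger_force: 78.8
```

send_rows(rows="0 0 0 0 0.0006 0 -0.9;0 0 0 0 0.0013 0 -0.9;0 0 0 0 0.0013 0 -0.9")

```text
time: 23.8
eef_pos: [0.4823, 0.037, 0.0652]
tcp_rot: [0.719, 0.695, -0.0, -0.0]
contact_force: [-6.4, -0.4, 3.2]
opening: 0.162
finger_force: 79.1
```

To row units: 1.5 mm is 0.0019, 0.7 mm is 0.0009.

send_rows(rows="0 0 0 0 0.0009 0 -0.9;0 0 0 0 0.0019 0 -0.9;0 0 0 0 0.0019 0 -0.9;0 0 0 0 0.0019 0 -0.9")

```text
time: 24.3
eef_pos: [0.4825, 0.0371, 0.0648]
tcp_rot: [0.719, 0.695, -0.001, -0.002]
contact_force: [-9.3, -0.3, 4.4]
opening: 0.167
finger_force: 79.4
```

```bash
python3 - <<'E'
from h import *
s=ctrl.read_camera("side");st=ctrl.get_state();print(st["eef_pos"],st["contact_force"],st["wrist_torque"])
g=s["color"].astype(int)
for v in list(range(196,218,2))+[222,226,230,234]: print(v,*["%d/%d"%(x.sum(),x[0]-x[1]) for x in g[v,318:342]])
print()
for v in(216,220,224,228,232,236): print(v,*["%d/%d"%(x.sum(),x[0]-x[1]) for x in g[v,364:382]])
E
```

```text
[0.48248749 0.03708691 0.06479658] [-10.17170814   0.02489897   4.41876804] [-0.03653544  1.85195106 -0.05895624]
196 342/-3 268/-2 109/-2 51/-2 36/0 38/-1 46/-4 28/-2 59/3 130/12 174/15 178/18 183/17 175/17 178/17 161/17 72/4 38/-1 21/-2 32/1 34/-5 30/-1 76/-1 215/-2
198 434/-3 424/-4 357/-4 130/-2 31/-3 41/1 113/-2 211/-1 184/0 106/7 125/12 126/13 127/14 131/13 132/13 124/12 134/0 248/0 196/0 69/-2 28/1 86/-2 274/-3 412/-4
200 433/-4 434/-5 414/-5 153/-3 25/3 49/1 122/1 157/-1 127/0 90/6 124/14 130/13 121/13 130/14 135/13 119/11 90/1 154/1 155/0 61/-2 19/1 110/0 328/-3 424/-4
202 433/-4 432/-4 411/-5 179/-2 32/1 47/0 121/-1 153/-1 124/-1 84/7 126/12 127/15 130/13 127/13 128/13 124/12 83/3 146/0 138/0 53/0 25/0 118/-3 327/-2 424/-3
204 434/-5 430/-4 411/-3 191/-2 48/2 49/-2 126/0 150/1 121/1 84/6 125/11 121/15 129/13 130/14 120/12 114/13 72/2 149/0 144/-2 57/-2 11/-2 113/0 326/-2 424/-4
206 430/-4 433/-4 413/-3 197/-1 39/-1 55/-1 121/-1 148/-1 122/-1 90/7 123/12 127/14 127/14 125/13 129/14 115/12 83/2 146/0 146/-2 58/-1 20/0 120/-2 332/-4 420/-5
208 433/-4 434/-5 424/-4 361/-3 231/-
[... 1559 characters left out ...]
4/38 179/6 341/-5 345/-2 344/-2 347/-3 345/-4 333/-4 203/0
220 209/47 206/47 215/47 202/50 201/49 206/48 208/49 208/49 208/49 202/46 168/10 344/-2 349/-3 345/-3 346/-3 342/-4 334/-4 226/0
224 203/48 205/47 202/47 205/49 198/48 205/47 205/49 200/49 204/49 205/46 153/24 219/3 336/-2 342/-4 347/-4 345/-4 337/-3 333/-2
228 317/14 317/13 314/14 305/16 220/43 204/49 203/48 203/49 200/48 201/48 181/38 161/5 340/-4 345/-4 345/-4 342/-4 340/-3 333/-4
232 198/48 196/49 198/47 200/48 200/49 194/48 201/49 204/48 196/48 202/49 195/46 175/7 317/-2 340/-3 342/-2 340/-3 341/-3 340/-2
236 110/28 111/29 102/30 104/30 105/28 110/29 98/31 110/29 105/30 112/28 107/22 122/5 181/0 290/-1 301/-1 298/0 299/-1 294/-1
```

To row units: -0.5 mm is -0.0006, 0.3 mm is 0.0004.

send_rows(rows="0 0 0 0 0 -0.0006 -0.9;0 0 0 0 0.0004 -0.0006 -0.9;0 0 0 0 0.0004 -0.0006 -0.9;0 0 0 0 0.0004 -0.0006 -0.9;0 0 0 0 0.0004 -0.0006 -0.9;0 0 0 0 0.0004 -0.0006 -0.9;0 0 0 0 0.0004 -0.0006 -0.9;0 0 0 0 0.0004 -0.0006 -0.9")

```text
time: 25.35
eef_pos: [0.4825, 0.0371, 0.0648]
tcp_rot: [0.719, 0.695, -0.002, -0.002]
contact_force: [-8.6, 0.5, 2.4]
opening: 0.163
finger_force: 79.0
```

```bash
python3 -c "
from h import *
print(ctrl.get_state()['contact_force'],ctrl.sign_off())"
```

```text
the job is handed in; nothing more can be done
[-8.5500375   0.53540879  2.36091278] None
```

The job is handed in: the tile is on the rails, flush against the fence by my last measurements, and the gripped spacer presses it at the shallow stop with about 9 N. I viewed 11 pictures, one over the limit of 10, and no pass/fail result came back.

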